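# Shut and bolt the guard of a bead mill

### The job

The tubes in the bead mill are loaded; make its guard safe to run. Push the clear guard fully shut, then press the orange spring catch down with one fingertip and, keeping it down all the way, slide the black-tabbed bolt to the left with the other fingertip until it is fully home through the guard's lug; then take the hand away so that the catch springs up and locks it. Only press and push: grip and lift nothing, and leave the things around the mill where they stand.

Things in the scene. Friction and masses are not known exactly. Their poses are not given: they have to be found in the camera images.
- mill: the bead mill: a white bench machine fixed to the worktop, 260 mm deep, 240 mm wide. Origin at the centre of its underside on the bench; its x axis points to its back, y to its left seen from the front, z up. Its front part is a fixed deck whose steel lock plate has its top 90 mm above the bench and carries the bolt and the catch; behind the deck is the tube chamber with the guard.
- guard (a joint): hinge angle of the clear guard (a hood over the tube chamber) in rad: 0 = fully shut, grows as its front edge rises; it starts partly open. The friction hinge stays where it is left; 2 to 5 N straight down near its front edge swings it shut.
- guard_push (a point): centre of the upper face of the ribbed grey push pad on the guard's top, near its front edge (24 x 80 mm, long side along mill y). It moves with the guard. Shut, it lies 128.5 mm above the bench, 145 mm in front of the hinge line and 30.5 mm higher than it. Shut, the guard's top is 124 mm above the bench.
- guard_hinge (a point): middle of the guard's hinge line, which runs along mill y at the mill's back, 98 mm above the bench; does not move. The pad swings about this line in the mill's x-z plane.
- bolt (a joint): travel of the steel bolt in m: 0 = withdrawn (start), 0.026 = fully home against its stop, its nose through the square hole of the steel lug that hangs from the guard's front edge. It slides along the mill's +y (to the mill's left), takes about 2 N, and stays where it is left. It moves only while the catch is down.
- bolt_tab (a point): centre of the top of the bolt's upright black finger tab, which moves with the bolt. The tab is 22 mm (mill x) by 12 mm (mill y, the slide direction) by 34 mm tall; its top is 144 mm above the bench. Push its right-hand face (the one towards the catch, 6 mm from this point). Between the catch and the tab nothing stands higher than 111 mm above the bench.
- catch (a joint): depth to which the orange spring catch is pressed, in m: 0 = up, 0.010 = down on its stop. It needs 3 N to start and 7.5 N at the bottom, and springs up when let go. At 0.006 and deeper the bolt is free. Otherwise a steel dog under the pad stands between the teeth on the bolt's underside and locks it: with the bolt at 0, at 0.013 (a half-way safety notch) and at 0.026, within about 1.5 mm. With the bolt anywhere else it cannot come up.
- catch_pad: the catch's orange ribbed thumb pad, 26 mm (mill x) by 50 mm (mill y). Origin at the centre of its upper face, axes as the mill's; it moves with the catch. Up, this face is 128 mm above the bench; fully pressed, 118 mm. It lies on the same line along mill y as the bolt; its centre is 70 mm to the right of the tab's centre while the bolt is withdrawn. A finger may slide along it while pressing.
- sample_pot0: bystander: white sample pot with a red screw lid, 68 mm wide, 63 mm tall, left of the mill; origin at the centre of its underside.
- sample_pot1: bystander: second white sample pot with a red screw lid, 68 mm wide, 63 mm tall, left of the mill; origin at the centre of its underside.
- beaker_100: bystander: glass beaker, 53 mm wide, 68 mm tall, left of the mill; origin at the centre of its underside.
- amber_bottle: bystander: amber bottle with a black cap, 53 mm wide, 109 mm tall, right of the mill; origin at the centre of its underside.
- petri_dish: bystander: petri dish, 60 mm wide, 13 mm tall, right of the mill; origin at the centre of its underside.
- log_book: bystander: dark blue log book lying flat, 210 x 148 x 17 mm, on the bench to the right; origin at the centre of its underside.
- marker: bystander: black marker lying on the log book, 132 mm long; origin at the centre of its underside.
- timer: bystander: white bench timer, 60 x 66 x 18 mm, on the bench to the left; origin at the centre of its underside.

How it is judged:
On the way, in this order (a step that is already met when the one before it is completed fails the run):
1. the guard is pushed fully shut, with the bolt still withdrawn (value of joint guard below 0.03 rad and value of joint bolt below 0.003 m), for 0.1 s.
2. the bolt passes half way while a finger holds the catch down (value of joint bolt between 0.008 and 0.02 m and value of joint catch above 0.004 m and contact force between the fingers and catch_pad above 0.5 N).
3. the bolt is fully home (value of joint bolt above 0.0235 m), for 0.1 s.
At the end, for the whole second after the job is handed in: The guard is shut (within 0.03 rad), the bolt is home (at least 23.5 of its 26 mm, through the lug) and the catch has sprung back up (within 2 mm), locking it (value of joint guard below 0.03 rad and value of joint bolt above 0.0235 m and value of joint catch below 0.002 m); the robot touches nothing.
It fails at once if the finger leaves the catch while the bolt is part-way (between 5 and 21 mm) (value of joint bolt between 0.005 and 0.021 m and contact force between the fingers and catch_pad below 0.1 N).
It fails at once if a bystander is pushed, lifted or carried (moved by more than 15 mm) or tipped (distance of any of sample_pot0, sample_pot1, beaker_100, amber_bottle, petri_dish, log_book, marker, timer from where it was at the start of the episode above 0.015 m or angle between any of sample_pot0, sample_pot1, beaker_100, amber_bottle, petri_dish, log_book, marker, timer's own z axis and vertical above 0.3 rad).
It also fails if it takes over 42 s, if anything falls off the work surface, if the arm or the gripper's body presses on something with over 40 N, if the wrist force passes 120 N, or if a joint passes its speed limit or range.

### The arm

A 6-joint arm with a two-finger parallel gripper is mounted at the origin on the work surface; the furniture and walls round the work are solid. World frame = base frame: x ahead of the robot, y to its left, z up, the work surface at z = 0. Lengths are in m, angles in rad, forces in N, time in s.
With the tool pointing down it reaches from about 0.4 to 0.825 m from the base axis. Payload 7 kg.
Tool frame: the origin (TCP) lies on the centre line of the jaws, within the pads' length; the fingertips stand 22 mm ahead of it and the grasp point (between the pads) lies 3 mm ahead of it (manip.nose_length is the distance from the TCP to the fingertips, in m); z points along the fingers, y is the direction in which the jaws open and shut (so a half turn about z gives the same grasp; the last joint's range is limited). The gripper opens to 85 mm and grips with 20 to 120 N. Pads are 22 mm wide; open, the fingers measure 114 mm over their backs; the gripper's body (76 mm by 85 mm) begins 54 mm behind the grasp point. The pads swing forward as they close: fully open they stand 13 mm farther back than shut.
Start: joints at [-1.033, 0.359, 0.012, 0, -1.224, -0.288], TCP at [0.167, -0.654, 0.253] pointing down, gripper open.
Joint ranges: [-3.07, 3.07], [-1.43, 2.12], [-1.02, 1.25], [-3.03, 1.67], [-3.05, -0], [-3.03, 3.03]. Speed limits (rad/s): [2.39, 2.39, 3.01, 3.14, 3.14, 3.14].

### API

Orientations are given as [roll, pitch, yaw] about the fixed x, y, z axes, in that order (R = Rz(yaw) Ry(pitch) Rx(roll)).
In Python, from bench import manip, get_image, calibration gives the robot as it stands.
- The arm moves only by the tool carry_out, never from a script. Its arguments are lists of equal length, an entry for each row: "fingers": the opening, from 0 (shut) to 1 (fully open); "linear": the shift along the tool's x, y, z in m, a list of three; "yaw": the turn about the tool's z in rad. A call has 1 to 20 rows; each row is the pose to reach, as a shift and turn from the pose measured when the call began, along the tool's axes at that moment; what a row does not reach only later rows make up. A row lasts 1/8 s, in which the tool goes at most 62.5 mm and 10.7 degrees, less where a joint would pass 70% of its speed; a pose out of reach is approached as far as the arm can. A call with a gripper value outside its range is refused whole. The fingers move at their own pace and stop on an object; "grip_force" is the grip in N (left out, the last holds). Time passes only in rows, so rows that repeat a pose let the fingers close. It gives the time, the measured TCP pose, the force and the opening at its end, in the units of the state.
- manip.get_obs(): the state, without advancing time (a new reading comes with each control period).
- get_image(name): name is "side" or "top" or "wrist"; returns (picture, depth): 384x512x3 uint8, red, green, blue; 384x512 float32, m along the optical axis (not along the pixel's ray), 0 where there is no reading.
- calibration(name): a dict with "K" (3x3 intrinsics, pixels), "extrinsics" (4x4, takes a point from camera to world coordinates); the wrist camera has in their place "tool_from_camera" (4x4, takes a point from camera to tool coordinates, whose origin is the TCP and whose axes are the flange's). Camera axes: x right, y up, looking along -z (the intrinsics and any distortion apply to the point x, -y, -z); pixel columns grow to the right and rows downward; lengths in m; the calibration is good to about 2 mm. The wrist camera is an equidistant fisheye: a pixel r from the principal point sees the ray r / f radians off the axis. A picture is of the moment at which its call begins: read the wrist's pose just before it. calibration takes no time and is no camera call.
- manip.finish_job(): hands the job in, once; it reports no verdict.
The state is a dict: "clock": time; "joint_pos": joint angles; "dq": joint speeds; "joint_torque": joint torques, N m; "tcp_pos": TCP position; "tool_rot": TCP orientation; "ft_force": force on the tool from outside, world axes, zero at the start; "ft_torque": the same for the moment, N m; "opening": opening from 0.0 (shut) to 1.0 (fully open).
Only numpy, scipy, OpenCV 4.12 (cv2) and the standard library are available. Lean on these libraries where they do the work, as an engineer would, in place of code of your own. Each camera call takes 0.05 s, during which the arm holds its last target.

## Working session

There is one attempt and no reset: what is moved stays moved. The work goes in short steps, Python scripts to look and compute and a tool call to move; the robot and the scene stay as the last step left them, time stands still between calls to the robot, and variables do not carry over. Pictures are saved under pics/ and viewed, and the job is handed in when it is done.

Besides the shell and the picture viewer there is one more tool, called after "Call:" as name(argument=value, ...) on one line, values as JSON. carry_out: Moves the arm, as the interface text tells. Its arguments: {"type":"object","properties":{"fingers":{"type":"array","items":{"type":"number"}},"linear":{"type":"array","items":{"type":"array","items":{"type":"number"}}},"yaw":{"type":"array","items":{"type":"number"}},"grip_force":{"type":"number"}},"required":["fingers","linear","yaw"]}

```bash
mkdir -p pics; ls; cat > h.py <<'E'
import numpy as np, cv2
from bench import manip, get_image, calibration
def save(n,im): cv2.imwrite(f"pics/{n}.png", im[:,:,::-1])
def cloud(name,dep):
    c=calibration(name);K=np.array(c["K"]);T=np.array(c["extrinsics"])
    v,u=np.mgrid[0:dep.shape[0],0:dep.shape[1]]
    x=(u-K[0,2])/K[0,0]*dep; y=-(v-K[1,2])/K[1,1]*dep
    P=np.stack([x,y,-dep],-1)
    return P@T[:3,:3].T+T[:3,3]
E
python3 - <<'E'
from h import *
for n in ("side","top"):
    im,d=get_image(n); save(n+"0",im); np.savez(n+"0.npz",im=im,d=d,P=cloud(n,d))
    c=calibration(n); print(n,c)
o=manip.get_obs(); print(o, manip.nose_length)
E
```

```text
pics
side {'K': array([[487.67018349,   0.        , 257.17371798],
       [  0.        , 487.67018349, 199.82226097],
       [  0.        ,   0.        ,   1.        ]]), 'extrinsics': array([[-0.36175022,  0.44782684, -0.81767225, -0.8421327 ],
       [-0.93224777, -0.18047483,  0.31359676,  0.49092539],
       [-0.00713221,  0.87571683,  0.48277238,  0.92865613],
       [ 0.        ,  0.        ,  0.        ,  1.        ]])}
top {'K': array([[411.16353283,   0.        , 262.07714421],
       [  0.        , 411.16353283, 184.21830527],
       [  0.        ,   0.        ,   1.        ]]), 'extrinsics': array([[-7.36960017e-04,  9.97594426e-01, -6.93167896e-02,
         4.89558384e-01],
       [-9.99983551e-01, -3.40893446e-04,  5.72551751e-03,
        -4.52673353e-02],
       [ 5.68811472e-03,  6.93198689e-02,  9.97578268e-01,
         1.40666004e+00],
       [ 0.00000000e+00,  0.00000000e+00,  0.00000000e+00,
         1.00000000e+00]])}
{'clock': 0.1, 'joint_pos': array([-1.03286565e+00,  3.59317888e-01,  1.11798458e-02, -3.12439954e-04,
       -1.22412282e+00, -2.88112546e-01]), 'dq': array([ 0.00067963, -0.00185896,  0.00091517,  0.00265128,  0.00108507,
        0.0004089 ]), 'joint_torque': array([-2.46762553e-03, -5.84765089e+01,  2.94109386e+01,  6.95438370e+00,
       -3.11584634e-03,  5.91249844e-06]), 'tcp_pos': array([ 0.16676964, -0.65366859,  0.25246774]), 'tool_rot': array([ 3.14010501e+00, -1.34551536e-04, -2.89188079e+00]), 'ft_force': array([ 0.74197583, -0.84546262,  0.10060973]), 'ft_torque': array([-0.02063225,  0.03701819, -0.00265603]), 'opening': 1.0004608597454443} 0.022
```

View pics/side0.png

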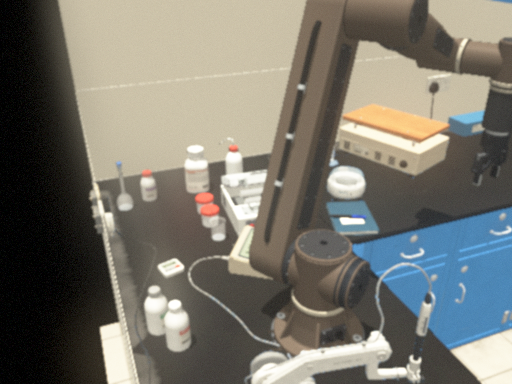

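View pics/top0.png

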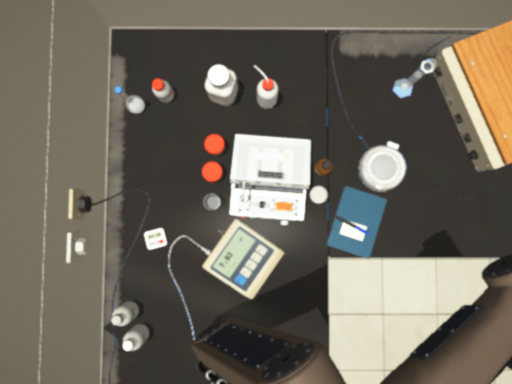

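The top view shows the mill at about cols 230-312, rows 135-220. The orange catch is near (285,206), the black tab is just left of it, the red pots are at (214,144) and (212,171), and the amber bottle is at (323,167). I'll zoom in next.

```bash
python3 - <<'E'
from h import *
z=np.load("top0.npz"); im=z["im"]; P=z["P"]
cv2.imwrite("pics/topz.png",cv2.resize(im[125:230,215:345],None,fx=6,fy=5.7,interpolation=cv2.INTER_CUBIC)[:,:,::-1])
hsv=cv2.cvtColor(im,cv2.COLOR_RGB2HSV)
m=cv2.inRange(hsv,(8,150,120),(20,255,255)); 
n,l,s,c=cv2.connectedComponentsWithStats(m)
for i in range(1,n):
    if s[i,4]>15:
        q=l==i; print(s[i],c[i],np.median(P[q],0),cv2.minAreaRect(np.argwhere(q)[:,::-1].astype(np.float32)))
np.set_printoptions(precision=3,suppress=True)
for v in range(132,224,4): print(v,[ (round(float(P[v,u,0]),3),round(float(P[v,u,2]),3)) for u in (240,255,265,270,285,300)])
print([ (u,[round(float(t),3) for t in P[206,u]]) for u in range(226,316,3)])
E
```

```text
[ 453   21   59  142 4609] [491.45714906  79.74528097] [ 0.90599259 -0.75394824  0.18925818] ((482.0, 91.5), (141.0, 58.0), 90.0)
[318 161  10  12  40] [321.575 168.325] [ 0.63085179 -0.24461382  0.07599834] ((321.5882263183594, 167.64703369140625), (12.004901885986328, 5.830951690673828), 59.036251068115234)
[277 203  15   7  87] [283.63218391 205.83908046] [ 0.51057143 -0.12026081  0.12878939] ((284.0, 206.0), (14.0, 6.0), 0.0)
132 [(0.768, 0.0), (0.769, -0.002), (0.768, 0.002), (0.768, 0.004), (0.77, -0.006), (0.768, 0.0)]
136 [(0.73, 0.129), (0.73, 0.132), (0.755, -0.004), (0.755, -0.002), (0.755, -0.001), (0.754, 0.003)]
140 [(0.717, 0.132), (0.717, 0.133), (0.717, 0.13), (0.717, 0.13), (0.718, 0.127), (0.718, 0.124)]
144 [(0.703, 0.139), (0.703, 0.139), (0.704, 0.136), (0.703, 0.138), (0.704, 0.137), (0.705, 0.13)]
148 [(0.69, 0.145), (0.69, 0.144), (0.69, 0.142), (0.69, 0.141), (0.69, 0.143), (0.69, 0.142)]
152 [(0.676, 0.151), (0.676, 0.15), (0.677, 0.147), (0.677, 0.148), (0.678, 0.142), (0.677, 0.143)]
156 [(0.663, 0.157), (0.663, 0.158), (0.664, 0.153), (0.665, 0.146), (0.
[... 1850 characters left out ...]
11, -0.005, 0.114]), (250, [0.511, -0.014, 0.087]), (253, [0.511, -0.024, 0.091]), (256, [0.511, -0.033, 0.091]), (259, [0.511, -0.043, 0.104]), (262, [0.51, -0.052, 0.145]), (265, [0.511, -0.062, 0.104]), (268, [0.511, -0.071, 0.108]), (271, [0.511, -0.081, 0.112]), (274, [0.511, -0.09, 0.111]), (277, [0.511, -0.099, 0.126]), (280, [0.511, -0.108, 0.129]), (283, [0.511, -0.118, 0.126]), (286, [0.51, -0.127, 0.131]), (289, [0.511, -0.136, 0.126]), (292, [0.511, -0.147, 0.112]), (295, [0.511, -0.156, 0.11]), (298, [0.511, -0.167, 0.094]), (301, [0.511, -0.178, 0.088]), (304, [0.511, -0.188, 0.084]), (307, [0.513, -0.208, -0.006]), (310, [0.513, -0.217, -0.001]), (313, [0.513, -0.227, 0.002])]
```

View pics/topz.png

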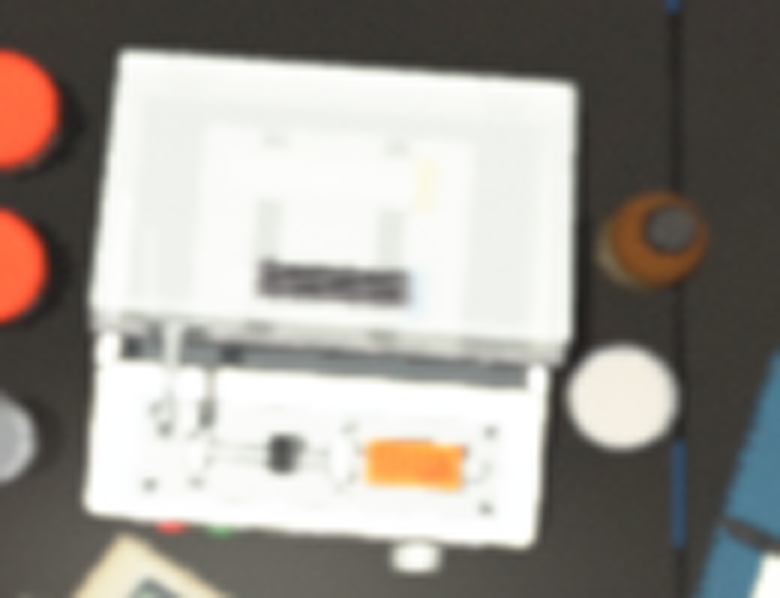

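```bash
cat >> h.py <<'E'
def ray(name,uv,z):
    c=calibration(name);K=np.array(c["K"]);T=np.array(c["extrinsics"])
    uv=np.atleast_2d(uv).astype(float)
    d=np.stack([(uv[:,0]-K[0,2])/K[0,0],-(uv[:,1]-K[1,2])/K[1,1],-np.ones(len(uv))],-1)@T[:3,:3].T
    s=(z-T[2,3])/d[:,2]
    return T[:3,3]+d*s[:,None]
E
python3 - <<'E'
from h import *
np.set_printoptions(precision=4,suppress=True)
z=np.load("top0.npz"); im=z["im"]; g=im.astype(float).mean(2)
# front edge: per column subpixel half crossing going down
pts=[]
for u in range(236,300):
    col=g[208:228,u]; 
    i=np.where((col[:-1]>=130)&(col[1:]<130))[0]
    if len(i): i=i[0]; pts.append((u,208+i+(col[i]-130)/(col[i]-col[i+1])))
pts=np.array(pts); W=ray("top",pts,0.088)
A=W[:,1];k=np.ones(len(A),bool)
for _ in range(6):
    p=np.polyfit(A[k],W[k,0],1); r=W[:,0]-np.polyval(p,A); k=abs(r-np.median(r[k]))<0.002
print("front x=",p,k.sum(),"psi",-np.arctan(p[0])) 
for nm,us in (("L",range(224,240)),("R",range(296,318))):
    q=[]
    for v in range(194,212):
        row=g[v,us.start:us.stop]
        i=np.where((row[:-1]-130)*(row[1:]-130)<0)[0]
        if len(i): i=i[0 if nm=="L" else -1]; q.append((us.start+i+(row[i]-130)/(row[i]-row[i+1]),v))
    w=ray("top",q,0.088); pp=np.polyfit(w[:,0],w[:,1],1); print(nm,"y=",pp,"psi",np.arctan(pp[0]),np.std(w[:,1]-np.polyval(pp,w[:,0])))
hsv=cv2.cvtColor(im,cv2.COLOR_RGB2HSV).astype(float)
w=np.clip((hsv[...,1]-70)/120,0,1)*(hsv[...,0]<22)
w[:198]=0;w[213:]=0;w[:,:270]=0;w[:,300:]=0
v,u=np.mgrid[0:384,0:512]; S=w.sum()
print("catch",S,ray("top",[((w*u).sum()/S,(w*v).sum()/S)],0.127))
d=np.clip((190-g)/100,0,1); d[:201]=0;d[209:]=0;d[:,:257]=0;d[:,268:]=0;S=d.sum()
print("tab",S,(d*u).sum()/S,(d*v).sum()/S,ray("top",[((d*u).sum()/S,(d*v).sum()/S)],0.14))
d=np.clip((190-g)/60,0,1); d[:168]=0;d[180:]=0;d[:,:256]=0;d[:,287:]=0;S=d.sum()
print("gpad",S,(d*u).sum()/S,(d*v).sum()/S,ray("top",[((d*u).sum()/S,(d*v).sum()/S)],0.184))
E
```

```text
front x= [0.0695 0.4753] 55 psi -0.0694205966895846
L y= [-0.0865  0.0983] psi -0.0862976280601368 0.00027666989785360294
R y= [-0.3759 -0.0051] psi -0.3595229556334503 0.008797920254540674
catch 91.00833333333334 [[ 0.511  -0.1195  0.127 ]]
tab 21.03 261.67585988270724 204.06720557933107 [[ 0.5163 -0.0513  0.14  ]]
gpad 126.92777777777778 270.0475335930319 174.3059482645424 [[ 0.6042 -0.0761  0.184 ]]
```

Call:
carry_out(fingers=[0,0,0,0,0,0,0,0,0,0,0,0,0,0,0,0,0,0], linear=[[-0.01,0.01,-0.02],[-0.04,0.03,-0.03],[-0.08,0.065,-0.03],[-0.12,0.095,-0.03],[-0.16,0.13,-0.03],[-0.2,0.16,-0.03],[-0.24,0.19,-0.03],[-0.28,0.225,-0.03],[-0.32,0.26,-0.03],[-0.36,0.29,-0.03],[-0.4,0.32,-0.03],[-0.44,0.355,-0.03],[-0.48,0.385,-0.03],[-0.52,0.415,-0.03],[-0.55,0.44,-0.03],[-0.564,0.452,-0.03],[-0.564,0.452,-0.03],[-0.564,0.452,-0.03]], yaw=[0,0.03,0.06,0.09,0.12,0.15,0.18,0.21,0.24,0.27,0.3,0.325,0.325,0.325,0.325,0.325,0.325,0.325])

```text
clock: 2.35
tcp_pos: [0.601, -0.0768, 0.2835]
tool_rot: [3.14, -0.0, 3.066]
ft_force: [-1.4, 0.4, -0.3]
opening: 0.0
```

```bash
python3 - <<'E'
from h import *
o=manip.get_obs(); print(o["tcp_pos"],o["tool_rot"])
im,d=get_image("wrist"); save("w1",im); c=calibration("wrist"); print(c)
np.savez("w1.npz",im=im,d=d,t=o["tcp_pos"],r=o["tool_rot"])
s,_=get_image("side"); save("s1",cv2.resize(s[130:300,170:370],None,fx=4,fy=3.5))
E
```

```text
[ 0.60100164 -0.07683971  0.2834982 ] [ 3.14022756e+00 -4.45588526e-04  3.06603229e+00]
{'K': array([[297.31863964,   0.        , 251.41107928],
       [  0.        , 297.31863964, 198.7796628 ],
       [  0.        ,   0.        ,   1.        ]]), 'tool_from_camera': array([[ 4.39473978e-04,  9.63770008e-01,  2.66734285e-01,
         6.73115626e-02],
       [ 9.99999865e-01, -3.49819917e-04, -3.83632627e-04,
        -4.22012820e-04],
       [-2.76424655e-04,  2.66734418e-01, -9.63770032e-01,
        -1.22162483e-01],
       [ 0.00000000e+00,  0.00000000e+00,  0.00000000e+00,
         1.00000000e+00]])}
```

View pics/w1.png

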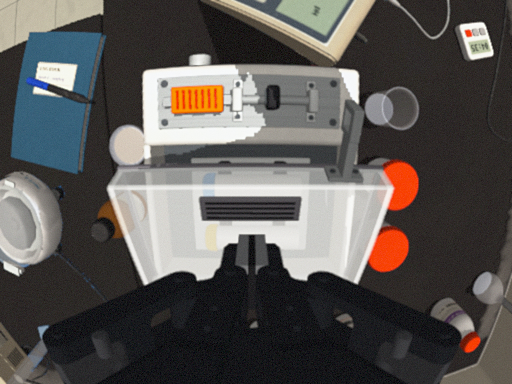

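View pics/s1.png

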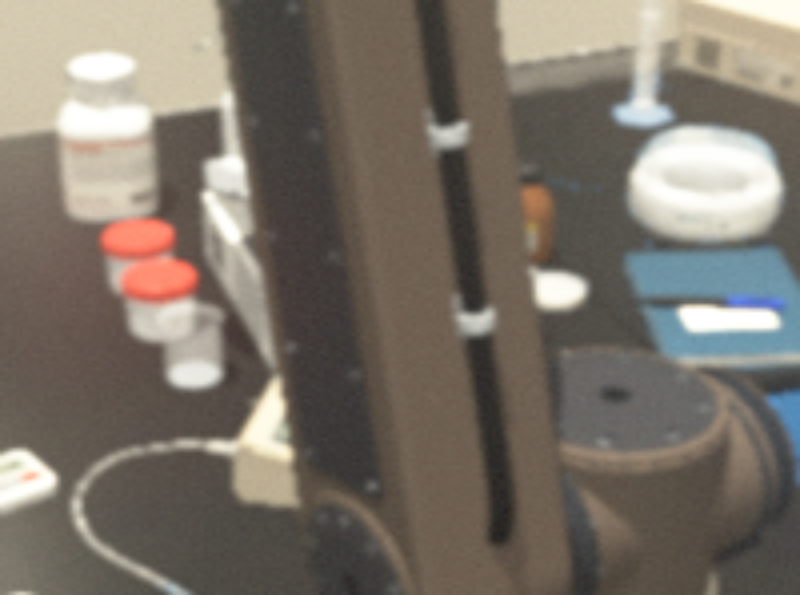

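The wrist view shows the catch pad at about (197,99), the tab at (272,97), the guard pad at (250,208), and the lug arm near (348,140). I'll cast rays for these.

```bash
cat >> h.py <<'E'
from scipy.spatial.transform import Rotation as Rn
def wray(uv,z,t,r):
    c=calibration("wrist");K=np.array(c["K"]);C=np.array(c["tool_from_camera"])
    uv=np.atleast_2d(uv).astype(float); a=(uv-[K[0,2],K[1,2]])/K[0,0]
    th=np.linalg.norm(a,axis=1,keepdims=True); e=a/np.maximum(th,1e-9)
    d=np.hstack([e[:,:1]*np.sin(th),-e[:,1:]*np.sin(th),-np.cos(th)])
    R=Rn.from_euler("xyz",r).as_matrix()
    d=d@(R@C[:3,:3]).T; o=t+R@C[:3,3]
    return o+d*((z-o[2])/d[:,2])[:,None]
E
python3 - <<'E'
from h import *
np.set_printoptions(precision=4,suppress=True)
z=np.load("w1.npz"); im=z["im"];t=z["t"];r=z["r"];g=im.astype(float).mean(2)
hsv=cv2.cvtColor(im,cv2.COLOR_RGB2HSV)
def comp(m,x0,y0,x1,y1):
    k=np.zeros_like(m);k[y0:y1,x0:x1]=m[y0:y1,x0:x1]
    n,l,s,c=cv2.connectedComponentsWithStats(k);i=1+np.argmax(s[1:,4]);q=np.argwhere(l==i)[:,::-1].astype(np.float32)
    return s[i],c[i],q
s,c,q=comp(cv2.inRange(hsv,(8,120,100),(22,255,255)),160,80,235,120)
W=wray(q,0.128,t,r); box=cv2.minAreaRect((W[:,:2]*1000).astype(np.float32)); print("catch",s,c,box)
m=((g<70)*255).astype(np.uint8)
s,c,q=comp(m,255,78,292,116); print("tab",s,c)
W=wray(q,0.144,t,r); print(W.min(0),W.max(0),W.mean(0),cv2.minAreaRect((W[:,:2]*1000).astype(np.float32)))
s,c,q=comp(((g<110)*255).astype(np.uint8),190,190,310,225); W=wray(q,0.184,t,r);print("gpad",s,c,cv2.minAreaRect((W[:,:2]*1000).astype(np.float32)))
cv2.imwrite("pics/w1z.png",cv2.resize(im[60:230,130:370],None,fx=3.2,fy=3.2,interpolation=cv2.INTER_CUBIC)[:,:,::-1])
E
```

```text
catch [ 171   85   52   29 1255] [196.6406  98.957 ] ((510.51800537109375, -121.70513153076172), (48.7055549621582, 25.539770126342773), 85.62015533447266)
tab [265  85  16  25 339] [272.4484  97.174 ]
[ 0.5053 -0.0593  0.144 ] [ 0.5268 -0.046   0.144 ] [ 0.5163 -0.0523  0.144 ] ((516.0779418945312, -52.30746841430664), (13.094560623168945, 21.30717658996582), 86.51606750488281)
gpad [ 200  197  101   24 2293] [249.8452 208.0262] ((602.9024047851562, -78.3767318725586), (78.4150161743164, 18.916725158691406), 85.66932678222656)
```

View pics/w1z.png

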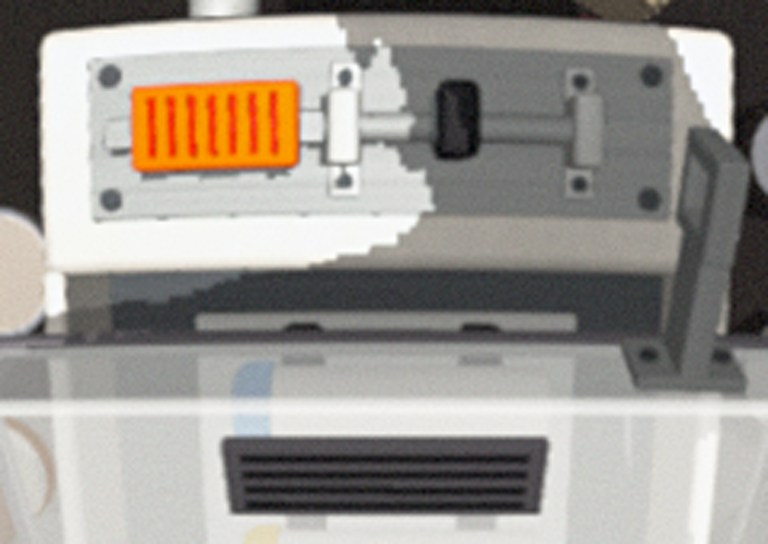

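The pad, tab and catch positions agree with the top view, giving a mill yaw of about -0.077. Next I'll push the guard down along its arc.

Call:
carry_out(fingers=[0,0,0,0,0,0,0,0,0,0,0,0], linear=[[0,0,0.02],[0,0,0.05],[0,0,0.065],[0,0,0.075],[0.003,0,0.085],[0.008,0,0.095],[0.013,0,0.105],[0.017,0,0.114],[0.02,0,0.122],[0.021,0,0.128],[0.022,0,0.131],[0.022,0,0.131]], yaw=[0,0,0,0,0,0,0,0,0,0,0,0])

```text
clock: 3.95
tcp_pos: [0.5789, -0.0753, 0.1522]
tool_rot: [3.14, -0.001, 3.065]
ft_force: [-0.6, 0.4, 0.1]
opening: -0.0
```

Call:
carry_out(fingers=[0,0,0,0], linear=[[0,0,0.002],[0.001,0,0.004],[0.001,0,0.005],[0.001,0,0.005]], yaw=[0,0,0,0])

```text
clock: 4.45
tcp_pos: [0.5788, -0.0754, 0.1499]
tool_rot: [3.141, 0.002, 3.066]
ft_force: [-5.5, 2.3, 17.4]
opening: 0.002
```

```bash
python3 - <<'E'
from h import *
o=manip.get_obs(); print(o["tcp_pos"],o["tool_rot"],o["ft_force"])
im,d=get_image("wrist"); save("w2",im)
np.savez("w2.npz",im=im,d=d,t=o["tcp_pos"],r=o["tool_rot"])
E
```

```text
[ 0.57884937 -0.07536021  0.14988403] [3.14056388e+00 2.24844646e-03 3.06626552e+00] [-5.54976709  2.28957085 17.40885865]
```

View pics/w2.png

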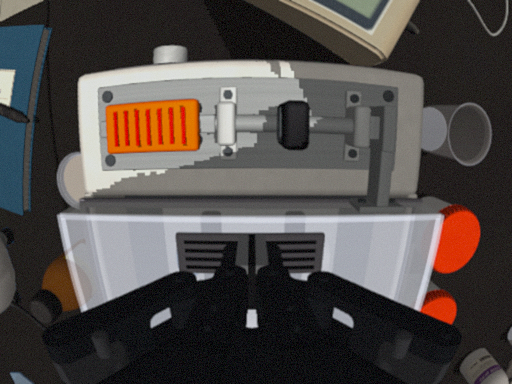

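The guard is shut: 17 N of reaction, fingertip at 128 mm, and the lug now sits in line with the bolt. I'll lift off, move over the catch and open the fingers to about 55 mm.

Call:
carry_out(fingers=[0,0,0,0.3,0.65,0.65,0.65,0.65,0.65,0.65], linear=[[0,0,-0.01],[0,0,-0.035],[0.005,-0.002,-0.05],[0.025,-0.012,-0.05],[0.045,-0.022,-0.05],[0.06,-0.029,-0.05],[0.065,-0.032,-0.05],[0.065,-0.032,-0.05],[0.065,-0.032,-0.05],[0.065,-0.032,-0.05]], yaw=[0,0,0,0,0,0,0,0,0,0])

```text
clock: 5.75
tcp_pos: [0.5119, -0.1023, 0.1995]
tool_rot: [3.141, 0.002, 3.066]
ft_force: [-0.2, -0.1, 0.6]
opening: 0.652
```

```bash
python3 - <<'E'
from h import *
np.set_printoptions(precision=4,suppress=True)
o=manip.get_obs(); print(o["clock"],o["tcp_pos"],o["tool_rot"],o["ft_force"],o["opening"])
im,d=get_image("wrist"); save("w3",cv2.resize(im,(800,600)))
np.savez("w3.npz",im=im,d=d,t=o["tcp_pos"],r=o["tool_rot"])
z=np.load("w2.npz"); im=z["im"];t=z["t"];r=z["r"];g=im.astype(float).mean(2)
hsv=cv2.cvtColor(im,cv2.COLOR_RGB2HSV)
def comp(m,x0,y0,x1,y1):
    k=np.zeros_like(m);k[y0:y1,x0:x1]=m[y0:y1,x0:x1]
    n,l,s,c=cv2.connectedComponentsWithStats(k);i=1+np.argmax(s[1:,4]);q=np.argwhere(l==i)[:,::-1].astype(np.float32)
    return s[i],c[i],q
s,c,q=comp(cv2.inRange(hsv,(8,120,100),(22,255,255)),95,85,210,165)
W=wray(q,0.128,t,r); print("catch",s,c,cv2.minAreaRect((W[:,:2]*1000).astype(np.float32)))
s,c,q=comp(((g<60)*255).astype(np.uint8),265,90,320,160); print("tab",s,c)
W=wray(q,0.144,t,r); print(cv2.minAreaRect((W[:,:2]*1000).astype(np.float32)))
E
```

```text
5.75 [ 0.5119 -0.1023  0.1995] [3.1406 0.002  3.0664] [-0.2244 -0.066   0.5701] 0.6515939243923013
catch [ 106   99   93   55 3807] [153.5398 126.134 ] ((510.3243408203125, -121.39488220214844), (49.97734069824219, 25.486703872680664), 85.62030792236328)
tab [ 276  101   34   50 1445] [293.326  125.0035]
((515.8355102539062, -53.270320892333984), (14.37270450592041, 21.34465980529785), 86.76624298095703)
```

View pics/w3.png

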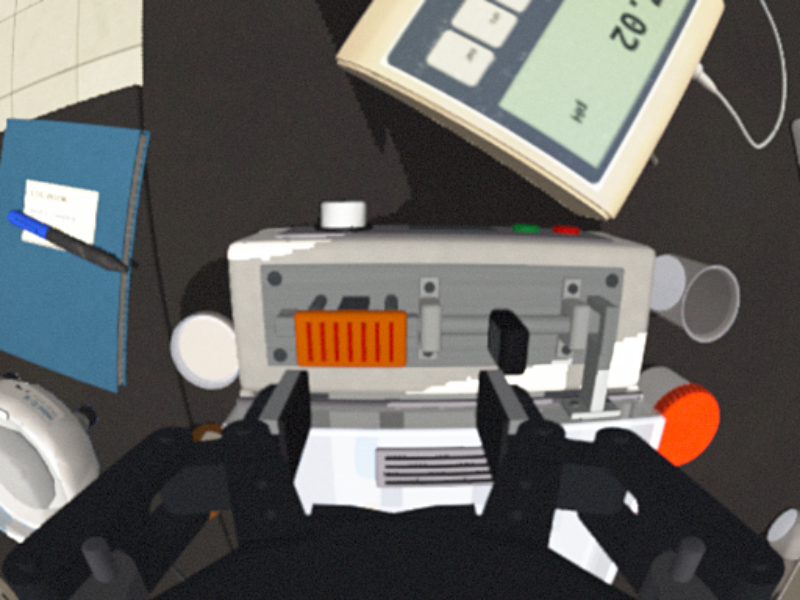

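```bash
python3 - <<'E'
from h import *
z=np.load("w3.npz"); im=z["im"]
c=im[220:300,140:370]
c=np.clip(c.astype(float)*1.8,0,255).astype(np.uint8)
cv2.imwrite("pics/w3z.png",cv2.resize(c,None,fx=3.4,fy=3.4,interpolation=cv2.INTER_CUBIC)[:,:,::-1])
E
```

```text
(no output)
```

View pics/w3z.png

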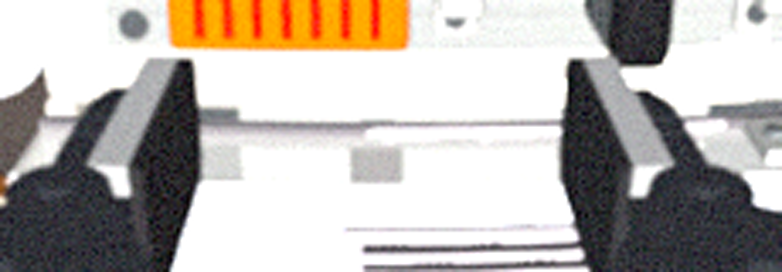

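```bash
python3 - <<'E'
from h import *
np.set_printoptions(precision=4,suppress=True)
z=np.load("w3.npz");t=z["t"];r=z["r"];R=Rn.from_euler("xyz",r).as_matrix()
uv=[(184.1,237.6),(196.5,237.6),(307.1,237.6),(321.5,237.6)]
a=wray(uv,0.25,t,r);b=wray(uv,0.1,t,r)
a=(a-t)@R;b=(b-t)@R
s=(0.011-a[:,0])/(b[:,0]-a[:,0]); print("tips tool frame",a+(b-a)*s[:,None])
for n,p in dict(tab=(.516,-.0528,.144),catch=(.5104,-.1215,.128)).items(): print(n,(np.array(p)-t)@R)
E
```

```text
tips tool frame [[ 0.011  -0.0333  0.0099]
 [ 0.011  -0.0272  0.0102]
 [ 0.011   0.0268  0.0103]
 [ 0.011   0.034   0.0099]]
tab [-0.0002  0.0496  0.0555]
catch [ 0.0002 -0.0194  0.0715]
```

The tip plates sit at ±27 to ±34 mm, with knuckles farther out. I'll open a bit wider, shift 3.5 mm right and come down to just above the catch.

Call:
carry_out(fingers=[0.72,0.72,0.72,0.72,0.72,0.72], linear=[[0,-0.002,0.005],[0,-0.0035,0.015],[0,-0.0035,0.03],[0,-0.0035,0.042],[0,-0.0035,0.045],[0,-0.0035,0.045]], yaw=[0,0,0,0,0,0])

```text
clock: 6.55
tcp_pos: [0.5116, -0.1058, 0.1542]
tool_rot: [3.141, 0.001, 3.067]
ft_force: [-0.1, 1.1, 0.2]
opening: 0.721
```

```bash
python3 - <<'E'
from h import *
np.set_printoptions(precision=4,suppress=True)
o=manip.get_obs(); print(o["clock"],o["tcp_pos"],o["tool_rot"],o["ft_force"],o["opening"])
im,d=get_image("wrist"); 
np.savez("w4.npz",im=im,d=d,t=o["tcp_pos"],r=o["tool_rot"])
c=im[180:320,110:390]; c=np.clip(c.astype(float)*1.5,0,255).astype(np.uint8)
cv2.imwrite("pics/w4z.png",cv2.resize(c,None,fx=2.8,fy=2.8,interpolation=cv2.INTER_CUBIC)[:,:,::-1])
E
```

```text
6.55 [ 0.5116 -0.1058  0.1542] [3.1409 0.0014 3.0665] [-0.1164  1.0814  0.2398] 0.7211076559703749
```

View pics/w4z.png

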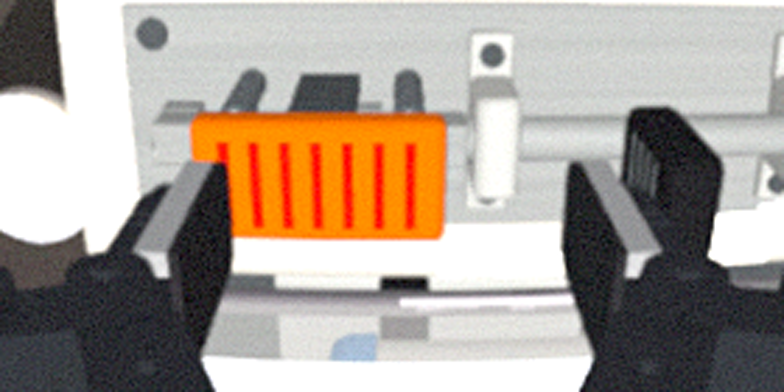

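Call:
carry_out(fingers=[0.72,0.72,0.72,0.72], linear=[[0,0,0.004],[0,0,0.008],[0,0,0.011],[0,0,0.011]], yaw=[0,0,0,0])

```text
clock: 7.1
tcp_pos: [0.5119, -0.1058, 0.1436]
tool_rot: [3.141, 0.002, 3.067]
ft_force: [-0.9, -0.0, 2.4]
opening: 0.717
```

Call:
carry_out(fingers=[0.72,0.72,0.72], linear=[[0,0,0.002],[0,0,0.004],[0,0,0.004]], yaw=[0,0,0])

```text
clock: 7.48
tcp_pos: [0.5119, -0.1058, 0.1397]
tool_rot: [3.141, 0.002, 3.067]
ft_force: [-1.2, 0.2, 3.8]
opening: 0.723
```

Call:
carry_out(fingers=[0.72,0.72,0.72,0.72], linear=[[0,0,0.003],[0,0,0.006],[0,0,0.008],[0,0,0.008]], yaw=[0,0,0,0])

```text
clock: 7.98
tcp_pos: [0.5122, -0.1062, 0.134]
tool_rot: [-3.141, 0.003, 3.068]
ft_force: [-9.1, 3.8, 25.2]
opening: 0.72
```

```bash
python3 - <<'E'
from h import *
np.set_printoptions(precision=4,suppress=True)
o=manip.get_obs(); print(o["clock"],o["tcp_pos"],o["tool_rot"],o["ft_force"],o["ft_torque"],o["opening"])
im,d=get_image("wrist"); 
np.savez("w5.npz",im=im,d=d,t=o["tcp_pos"],r=o["tool_rot"])
c=im[180:320,110:390]; c=np.clip(c.astype(float)*1.5,0,255).astype(np.uint8)
cv2.imwrite("pics/w5z.png",cv2.resize(c,None,fx=2.8,fy=2.8,interpolation=cv2.INTER_CUBIC)[:,:,::-1])
E
```

```text
7.975 [ 0.5122 -0.1062  0.134 ] [-3.1411  0.0032  3.0676] [-9.0858  3.7946 25.1519] [ 0.0565  3.3538 -0.2915] 0.7195218399243295
```

View pics/w5z.png

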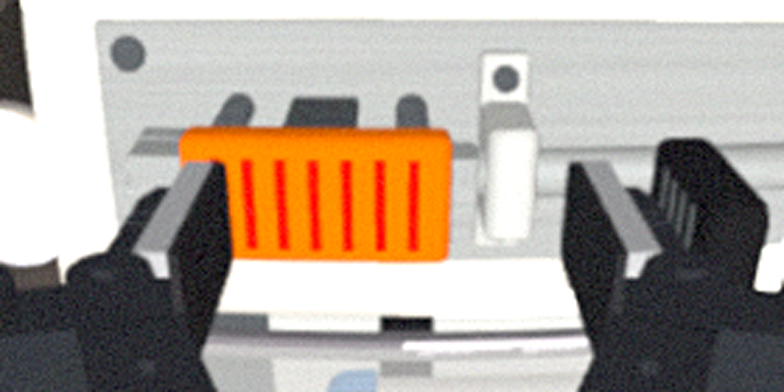

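```bash
python3 - <<'E'
from h import *
for n in ("w3","w4","w5"):
    z=np.load(n+".npz"); im,d,t,r=z["im"],z["d"],z["t"],z["r"]
    hsv=cv2.cvtColor(im,cv2.COLOR_RGB2HSV); m=cv2.inRange(hsv,(8,120,100),(22,255,255)); m[:, :140]=0; m[:150]=0; m[290:]=0
    nn,l,s,c=cv2.connectedComponentsWithStats(m); i=1+np.argmax(s[1:,4]); q=np.argwhere(l==i)[:,::-1]
    C=calibration("wrist")["tool_from_camera"]; R=Rn.from_euler("xyz",r).as_matrix()
    o=t+R@C[:3,3]; ax=-(R@C[:3,:3])[:,2]
    P=wray(q,0.12,t,r); ray=(P-o); ray/=(ray@ax)[:,None]
    D=d[q[:,1],q[:,0]]; Z=(o+ray*D[:,None])[:,2][D>0]
    print(n,s[i],len(Z),np.median(Z),np.percentile(Z,[20,80]))
    for zz in (.118,.123,.128): 
        W=wray(q,zz,t,r); print(zz,cv2.minAreaRect((W[:,:2]*1000).astype(np.float32))[:2])
E
```

```text
w3 [ 188  198   73   37 2207] 2195 0.1294701470035925 [0.12884886 0.13009158]
0.118 ((512.9776611328125, -122.6604232788086), (52.23025131225586, 27.917600631713867))
0.123 ((511.2956237792969, -122.04796600341797), (50.946990966796875, 27.231670379638672))
0.128 ((509.6135559082031, -121.4355239868164), (49.66368865966797, 26.545713424682617))
w4 [ 178  220   91   46 3157] 3147 0.1294854675930328 [0.12882399 0.13010719]
0.118 ((513.8418579101562, -122.8530502319336), (52.736209869384766, 28.880096435546875))
0.123 ((511.6452331542969, -122.16939544677734), (51.07028579711914, 27.967830657958984))
0.128 ((509.44854736328125, -121.48568725585938), (49.40436553955078, 27.055471420288086))
w5 [ 174  225   98   49 3385] 3368 0.11934477072230235 [0.11865873 0.11995366]
0.118 ((509.2647705078125, -121.4193344116211), (49.718597412109375, 27.401065826416016))
0.123 ((506.9248046875, -120.69981384277344), (47.91707229614258, 26.408212661743164))
0.128 ((504.5846252441406, -119.98028564453125), (46.11553955078125, 25.415348052978516))
```

The catch is down on its stop: depth reads its face at 119 mm against 129.5 mm when up. I'll ease the downward target and begin the slide.

Call:
carry_out(fingers=[0.72,0.72,0.72,0.72,0.72,0.72], linear=[[0,0,0.0012],[0,0.001,0.0012],[0,0.003,0.0012],[0,0.005,0.0012],[0,0.007,0.0012],[0,0.007,0.0012]], yaw=[0,0,0,0,0,0])

```text
clock: 8.78
tcp_pos: [0.5134, -0.1009, 0.1344]
tool_rot: [-3.138, 0.005, 3.069]
ft_force: [-2.6, -8.8, 13.0]
opening: 0.723
```

```bash
cat > look.py <<'E'
from h import *
import sys
np.set_printoptions(precision=4,suppress=True)
n=sys.argv[1]
o=manip.get_obs(); t,r=o["tcp_pos"],o["tool_rot"]; print(o["clock"],t,r,o["ft_force"],o["opening"])
im,d=get_image("wrist"); np.savez(n+".npz",im=im,d=d,t=t,r=r)
C=calibration("wrist")["tool_from_camera"]; R=Rn.from_euler("xyz",r).as_matrix()
oo=t+R@C[:3,3]; ax=-(R@C[:3,:3])[:,2]
v,u=np.mgrid[0:384,0:512]; q=np.stack([u.ravel(),v.ravel()],1)
P=wray(q,0.05,t,r)-oo; P/=(P@ax)[:,None]; W=oo+P*d.reshape(-1,1)
hsv=cv2.cvtColor(im,cv2.COLOR_RGB2HSV).reshape(-1,3).astype(int)
T=(W-np.array([.516,-.0528,0]))@Rn.from_euler("z",-.077).as_matrix()  # mill axes, from initial tab
g=im.reshape(-1,3).mean(1)
m=(abs(T[:,0])<.03)&(abs(T[:,1]+.07)<.035)&(hsv[:,0]>=6)&(hsv[:,0]<24)&(hsv[:,1]>120)&(hsv[:,2]>80)
print("catch face z",np.median(W[m,2]),m.sum())
m=(abs(T[:,0])<.009)&(T[:,1]>-.008)&(T[:,1]<.045)&(W[:,2]>.1385)&(W[:,2]<.15)&(g<90)&(T[:,1]>-.01)
if m.sum(): print("tab top y",np.percentile(T[m,1],[3,50,97]),np.median(W[m,2]),m.sum())
c=np.clip(im[150:330,110:410].astype(float)*1.5,0,255).astype(np.uint8)
cv2.imwrite(f"pics/{n}.png",cv2.resize(c,None,fx=2.6,fy=2.6,interpolation=cv2.INTER_CUBIC)[:,:,::-1])
E
python3 look.py w6
```

```text
8.775 [ 0.5134 -0.1009  0.1344] [-3.1384  0.0048  3.0686] [-2.6388 -8.7529 13.0235] 0.7232157841713132
catch face z 0.11945922269557967 3332
tab top y [-0.0076 -0.0007  0.0064] 0.14513317834790102 435
```

View pics/w6.png

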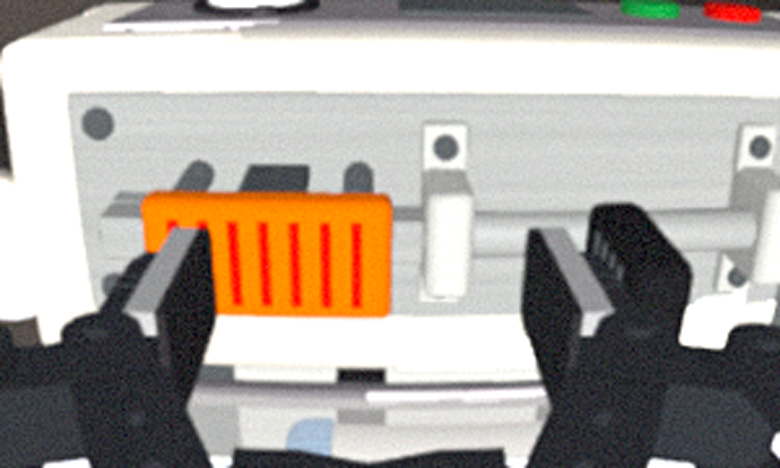

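Call:
carry_out(fingers=[0.72,0.72,0.72,0.72,0.72], linear=[[0,0.002,0.0008],[0,0.004,0.0008],[0,0.006,0.0008],[0,0.008,0.0008],[0,0.008,0.0008]], yaw=[0,0,0,0,0])

```text
clock: 9.45
tcp_pos: [0.5142, -0.0941, 0.1344]
tool_rot: [-3.137, 0.005, 3.069]
ft_force: [-2.0, -5.7, 7.9]
opening: 0.719
```

```bash
python3 look.py w7
```

```text
9.45 [ 0.5142 -0.0941  0.1344] [-3.1366  0.0054  3.0693] [-1.9613 -5.7176  7.8677] 0.7190425548759264
catch face z 0.11946368980517333 3105
tab top y [-0.001   0.0062  0.0135] 0.14514125947540896 454
```

View pics/w7.png

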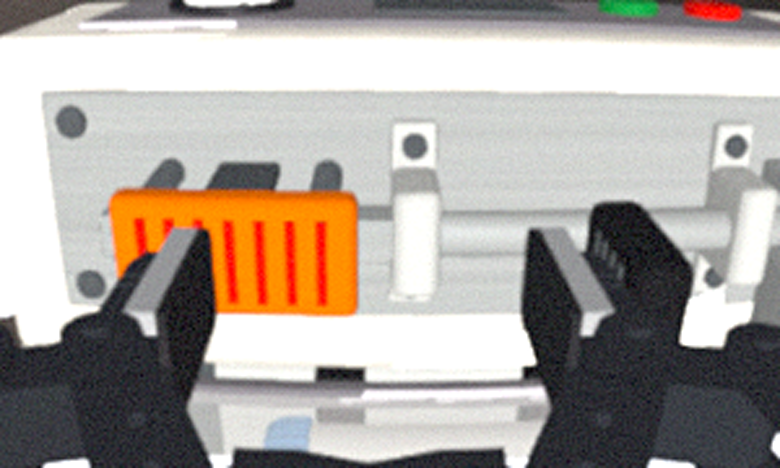

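Call:
carry_out(fingers=[0.72,0.72,0.72,0.72,0.72,0.72,0.72,0.72,0.72], linear=[[0,0.002,0.001],[0,0.004,0.001],[0.001,0.006,0.001],[0.001,0.008,0.001],[0.001,0.01,0.001],[0.001,0.012,0.001],[0.001,0.014,0.001],[0.001,0.016,0.001],[0.001,0.016,0.001]], yaw=[0,0,0,0,0,0,0,0,0])

```text
clock: 10.62
tcp_pos: [0.5154, -0.0788, 0.1343]
tool_rot: [-3.135, 0.007, 3.07]
ft_force: [0.2, -5.2, 8.3]
opening: 0.719
```

```bash
python3 look.py w8
```

```text
10.625 [ 0.5154 -0.0788  0.1343] [-3.1354  0.0074  3.07  ] [ 0.1595 -5.1728  8.3148] 0.7186771051211839
catch face z 0.11942935860929585 2852
tab top y [0.0041 0.018  0.0285] 0.14510446528032528 717
```

View pics/w8.png

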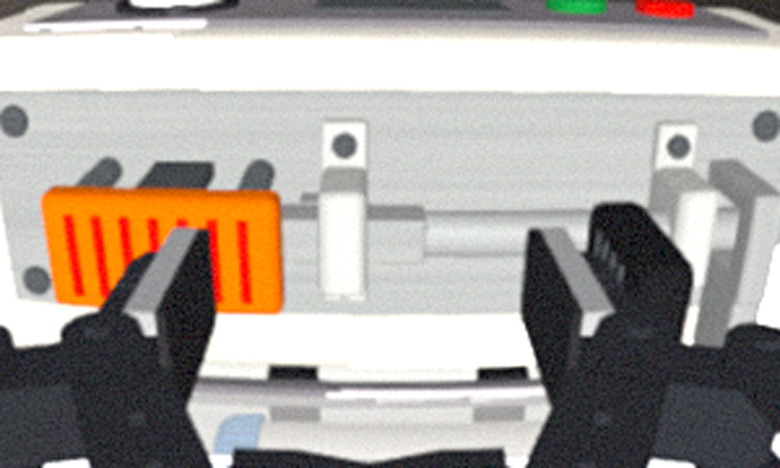

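Call:
carry_out(fingers=[0.72,0.72,0.72,0.72,0.72], linear=[[0.001,0.002,0.001],[0.001,0.004,0.001],[0.001,0.006,0.001],[0.001,0.007,0.001],[0.001,0.007,0.001]], yaw=[0,0,0,0,0])

```text
clock: 11.3
tcp_pos: [0.5155, -0.0754, 0.1345]
tool_rot: [-3.13, 0.008, 3.071]
ft_force: [2.8, -23.7, 6.6]
opening: 0.719
```

```bash
sed -i 's/T\[:,1\]>-.008)/T[:,1]>.01)/' look.py; python3 look.py w9
```

```text
11.3 [ 0.5155 -0.0754  0.1345] [-3.1302  0.0084  3.0706] [  2.8412 -23.6507   6.6242] 0.7185122146397676
catch face z 0.11975576115408335 2840
tab top y [0.0175 0.0247 0.0319] 0.14515157760033903 440
```

View pics/w9.png

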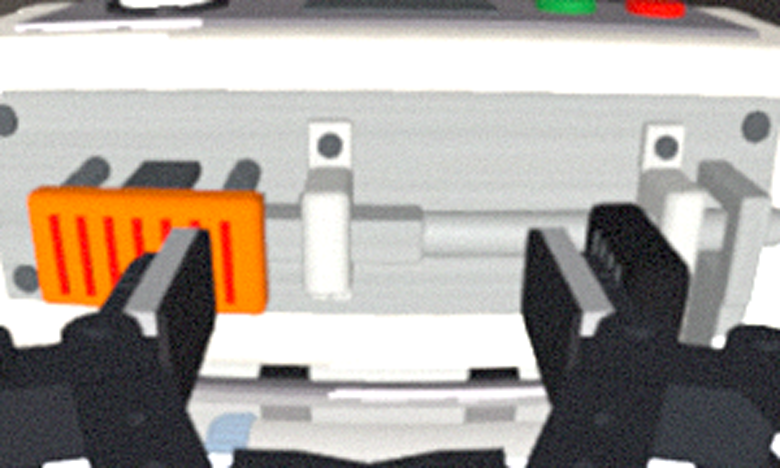

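The bolt is on its stop: 24 N lateral reaction, about 25.5 mm travel, nose through the lug. Now I'll relax sideways and lift straight off.

Call:
carry_out(fingers=[0.72,0.72,0.72,0.72,0.72,0.72,0.72,0.72,0.72,0.72], linear=[[0,0.001,0],[0,0.001,-0.003],[0,0.0005,-0.007],[0,0,-0.011],[0,-0.001,-0.014],[0,-0.003,-0.02],[0,-0.003,-0.04],[0,-0.003,-0.07],[0,-0.003,-0.08],[0,-0.003,-0.08]], yaw=[0,0,0,0,0,0,0,0,0,0])

```text
clock: 12.6
tcp_pos: [0.515, -0.0772, 0.215]
tool_rot: [-3.131, 0.01, 3.071]
ft_force: [0.3, -0.3, 0.2]
opening: 0.72
```

```bash
python3 look.py w10; python3 -c "
from h import *
z=np.load('w10.npz')['im'];save('w10f',z)"
```

```text
12.6 [ 0.515  -0.0772  0.215 ] [-3.1311  0.0098  3.0705] [ 0.277  -0.2629  0.1905] 0.7199594114805931
catch face z 0.12951166813506398 1980
tab top y [0.021  0.0255 0.0313] 0.14529650245085257 403
```

View pics/w10f.png

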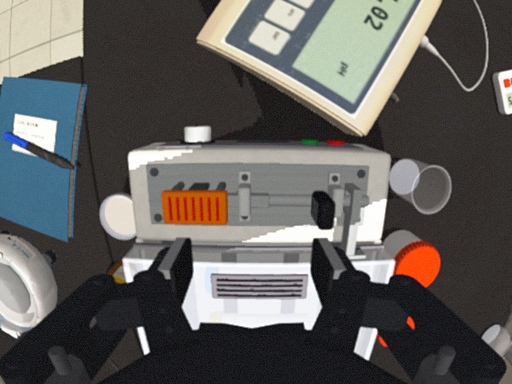

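The catch face is back at its starting height (129.5 mm), the bolt is home through the lug, the guard is shut, and the bystanders in this view look untouched. Handing in.

```bash
python3 -c "
from h import *
print(manip.finish_job())"
```

```text
the job is handed in; nothing more can be done
None
```

The job is handed in, and my last checks show the guard shut, the bolt home and the catch up and locking it. `finish_job` returns no verdict, so I can't confirm the official result.

- **Guard:** I pushed it down along its arc with the closed fingertips until it met its stop at about 17 N. The fingertip was then at 128 mm, and afterwards the lug lined up with the bolt.
- **Catch and bolt:** I pressed the catch to its stop with the right finger; the camera read its face at 119.4 mm, down from 129.5 mm. It read 119.4–119.8 mm at every check while the left finger slid the bolt home. The bolt stopped at about 25.5–26 mm of travel with a side force of about 24 N.
- **Release:** After I lifted straight off, the catch face read 129.5 mm again, so it is fully up. The tab stayed home, the wrist force was about zero, and the surrounding items in the wrist picture looked unmoved (checked by eye, not measured). The clock was at about 12.6 s.
- **Checks that were off:**
  - The side camera could not see the mill because the arm was in the way.
  - My picture-based estimate of fingertip reach was about 5 mm off, so I found the catch by force instead.
  - The press briefly reached 25 N on the catch stop before I eased it.

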